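Change a beacon lens and screw down its retaining ring

TASK

Change the lens of the signal beacon: lift the old red lens out of the grey beacon base and seat it in the empty blue holder, then seat the amber lens in the base, and finally put the aluminium retaining ring over it and screw it down clockwise until it is snug against its stop. Handle both lenses gently, and leave the water bottle, ear defenders, black clip and gauge block at the front where they stand.

Things in the scene. Friction and masses are not known exactly. Their poses are not given: they have to be found in the camera images.
- beacon_base: Grey round cell of the beacon, fixed to the table, open at the top: 104 mm across, 38 mm high. Origin at the centre of its underside, z up; inner floor 10 mm above the origin. Bore for the lens 75 mm, also between the dark thread segments under the rim. Three gaps in the thread, marked yellow on the rim, centred on its +x axis and at 120 and 240 degrees, admit the ring's lugs (12 degrees of play either way).
- thread_mouth (a point): Centre of the base's rim, 38 mm above its underside, axes as the base. How the thread works: lugs let down in the gaps, the ring's underside rests 25 mm above the base's underside. Turned clockwise from above it stays level for 20 degrees, then sinks 7 mm evenly in 55 degrees on to the lens flange (18 mm up); stops end the turn at 81 degrees. It turns easily, with 1.5 mm axial, 2.5 mm radial play.
- holder_full: Blue round plastic dish, fixed to the table, in which the amber lens stands at the start: 92 mm across, 14 mm high, bore 78 mm across, inner floor 6 mm above the origin. Origin at the centre of its underside.
- holder_free: The other blue dish, of the same form and size (92 mm across, 14 mm high, bore 78 mm, floor 6 mm above the origin), empty at the start and fixed to the table. Origin at the centre of its underside.
- red_lens_center (a point): Centre (33 mm above its underside, on its axis) of the old red lens, a loose top-hat shape, 66 mm high: a round flange 70 mm across and 8 mm thick (3 mm chamfer below), and on it a plain drum 46 mm across with its top 12 mm domed, by which to grip it above the rim of what it stands in. At the start it stands upright in the beacon base. About 0.12 kg.
- amber_lens_center (a point): Centre (33 mm above its underside, on its axis) of the new amber lens, same shape and size as the red one (66 mm high, flange 70 x 8 mm, drum 46 mm across, domed top). At the start it stands upright in one of the blue dishes. About 0.12 kg.
- ring_center (a point): Centre (28 mm above underside) of the loose aluminium ring, upright on the table: 56 mm high, 55 mm bore; skirt 70 mm across for the lowest 20 mm, above it a hexagon 62 mm across flats, flats facing +x and every 60 degrees. Three lugs on the skirt, 2 to 8 mm above the underside, 12 mm wide, reach 42.5 mm from the axis at +x, 120 and 240 degrees, under flats with yellow stripes. About 0.16 kg.
- bottle_center (a point): Centre (102 mm above its foot) of a standing plastic water bottle, 65 mm across and 204 mm high, loose; to be left alone.
- ears_center (a point): Centre (40 mm above the table) of a pair of ear defenders, 151 x 151 x 80 mm, loose, at the left end of the table; to be left alone.
- clip_center (a point): Centre (15 mm above the table) of a loose black moulded clip at the front of the table, 47 x 74 x 31 mm; to be left alone.
- gauge_center (a point): Centre (6 mm above the table) of a loose steel gauge block at the front of the table, 22 x 56 x 12 mm; to be left alone.
Mind the look-alikes: they are no part of the job. What is shaped like the part that bears amber_lens_center but turquoise is not meant.

How it is judged (in metres and radians):
On the way, in this order (a step that is already met when the one before it is completed fails the run):
1. the red lens is seated in the empty blue holder (horizontal distance between red_lens_center and holder_free below 0.006 m and z of red_lens_center in the frame of holder_free between 0.0365 and 0.0415 m and angle between red_lens_center's own z axis and vertical below 0.06 rad and contact force between red_lens and the fingers below 0.05 N), for 0.2 s.
2. the amber lens is seated on the floor of the beacon base and let go (horizontal distance between amber_lens_center and beacon_base below 0.006 m and z of amber_lens_center in the frame of beacon_base between 0.0405 and 0.0455 m and angle between amber_lens_center's own z axis and vertical below 0.06 rad and contact force between amber_lens and the fingers below 0.05 N), for 0.2 s.
3. the retaining ring is screwed down onto the lens (horizontal distance between amber_lens_center and beacon_base below 0.006 m and z of amber_lens_center in the frame of beacon_base between 0.0405 and 0.0455 m and angle between amber_lens_center's own z axis and vertical below 0.06 rad and horizontal distance between ring_center and beacon_base below 0.005 m and z of ring_center in the frame of beacon_base between 0.043 and 0.0476 m and angle between ring_center's own z axis and vertical below 0.05 rad), for 0.2 s.
At the end, for the whole second after the job is handed in: Red lens upright in the dish that was empty, amber lens upright on the floor of the base (each within 6 mm of the axis, 2.5 mm in height); ring upright on the axis within 5 mm, screwed to within 1.6 mm of its final height on the flange; all released and at rest (all of step 1 and all of step 3 and linear speed of each of red_lens, amber_lens, retaining_ring below 0.02 m/s and contact force between each of amber_lens, retaining_ring and the fingers below 0.05 N); the robot touches nothing.
It fails at once if the water bottle is shifted more than 20 mm or tipped (distance of bottle_center from where it was at the start of the episode above 0.02 m or angle between bottle_center's own z axis and vertical above 0.3 rad).
It fails at once if the ear defenders is shifted more than 20 mm or tipped (distance of ears_center from where it was at the start of the episode above 0.02 m or angle between ears_center's own z axis and vertical above 0.3 rad).
It fails at once if the black clip is shifted more than 20 mm or tipped (distance of clip_center from where it was at the start of the episode above 0.02 m or angle between clip_center's own z axis and vertical above 0.3 rad).
It fails at once if the gauge block is shifted more than 20 mm or tipped (distance of gauge_center from where it was at the start of the episode above 0.02 m or angle between gauge_center's own z axis and vertical above 0.3 rad).
It fails at once if a lens is knocked or pressed with more than 80 N against the beacon base or a holder (contact force between any of red_lens, amber_lens and beacon_base above 80 N or contact force between any of red_lens, amber_lens and holder_free above 80 N or contact force between any of red_lens, amber_lens and holder_full above 80 N).
It also fails if it takes over 72 s, if anything falls off the work surface, if the arm or the gripper's body presses on something with over 40 N, if the wrist force passes 120 N, or if a joint passes its speed limit or range.

ROBOT

A 6-joint arm with a two-finger parallel gripper is mounted at the origin on a cart in front of the work surface, level with it; the furniture and walls round the work are solid. World frame = base frame: x ahead of the robot, y to its left, z up, the work surface at z = 0. Lengths are in mm, angles in rad, forces in N, time in s.
With the tool pointing down it reaches from about 250 to 850 mm from the base axis. Payload 12.5 kg.
Tool frame: the origin (TCP) lies at the very end of the fingers, on their centre line; the grasp point (between the pads) lies 19 mm behind it; x points along the fingers, z is the direction in which the jaws open and shut, and the axes are right-handed (so a half turn about x gives the same grasp; the last joint's range is limited). The gripper opens to 93 mm and grips with 3 to 60 N. Pads are 15 mm wide; open, the fingers measure 128 mm over their backs; the gripper's body (75 mm by 188 mm) begins 65 mm behind the grasp point.
Start: joints at [-1.379, 0.351, 1.652, -0, 1.139, -0.085], TCP at [150.323, -529.044, 218.633] pointing down, gripper open.
Joint ranges: [-2.75, 2.75], [-0.79, 2.1], [0.01, 2.65], [-1.57, 4.71], [0.07, 3.14], [-2.87, 2.87]. Speed limits (rad/s): [2.22, 2.22, 2.79, 3.14, 3.14, 3.14].

INTERFACE

Orientations are given as a unit quaternion [x, y, z, w].
In Python, from cell import * gives the robot as it stands.
- The arm moves only by the tool arm_command, never from a script. Its argument "targets" is a list that holds one entry, the list of rows, each a list of 6 numbers: the shift along the tool's x, y, z in cm, then the turn, a rotation vector about the tool's x, y, z in degrees. A call has exactly 5 rows; each row is the pose to reach, as a shift and turn from the pose measured when the call began, along the tool's axes at that moment; what a row does not reach only later rows make up. A row lasts 1/12 s, in which the tool goes at most 41.7 mm and 7.16 degrees, less where a joint would pass 70% of its speed; a pose out of reach is approached as far as the arm can. A call with a gripper value outside its range is refused whole. "hand" is the opening, from 0 (shut) to 1 (fully open), set as the call begins (left out, the last holds). The fingers move at their own pace and stop on an object; "squeeze" is the grip in N (left out, the last holds). Time passes only in rows, so rows that repeat a pose let the fingers close, or fill a call up. It gives the time, the measured TCP pose, the force and the opening at its end, in the units of the state.
- observe(): the state, without advancing time (a new reading comes with each control period).
- read_camera(name): name is "scene" or "top"; returns (picture, depth): 480x640x3 uint8, red, green, blue; 480x640 float32, mm along the optical axis (not along the pixel's ray), 0 where there is no reading.
- calibration(name): a dict with "fx", "fy", "cx", "cy" (pixels), "k1" (the pictures are not rectified: a ray, as slopes to the right and down, at radius r is drawn at 1 + k1 r^2 times it, then the intrinsics apply), "world_from_camera" (4x4, takes a point from camera to world coordinates). Camera axes: x right, y up, looking along -z (the intrinsics and any distortion apply to the point x, -y, -z); pixel columns grow to the right and rows downward; lengths in mm; the calibration is good to about 2 mm. A picture is of the moment at which its call begins. calibration takes no time and is no camera call.
- sign_off(): hands the job in, once; it reports no verdict.
The state is a dict: "time_s": time; "joint_positions": joint angles; "dq": joint speeds; "joint_torque": joint torques, N m; "eef_pos": TCP position; "tcp_rot": TCP orientation; "force": force on the tool from outside, world axes, zero at the start; "torque": the same for the moment, N m; "width": finger opening in mm.
Only numpy, scipy, OpenCV 4.12 (cv2) and the standard library are available. Lean on these libraries where they do the work, as an engineer would, in place of code of your own. Each camera call takes 0.05 s, during which the arm holds its last target.

## Working session

There is one attempt and no reset: what is moved stays moved. The work goes in short steps, Python scripts to look and compute and a tool call to move; the robot and the scene stay as the last step left them, time stands still between calls to the robot, and variables do not carry over. Pictures are saved under pics/ and viewed, and the job is handed in when it is done.

Besides the shell and the picture viewer there is one more tool, called after "Request:" by a JSON object that holds its "fn" and its "kwargs", one argument or row to a line. arm_command: Moves the arm, as the interface text tells. Its arguments: {"type":"object","properties":{"targets":{"type":"array"},"hand":{"type":"number"},"squeeze":{"type":"number"}},"required":["targets"]}

```bash
mkdir -p pics; ls
python3 - <<'E'
from cell import *
import cv2,numpy as np
s=observe(); print(s)
for n in("scene","top"):
    p,d=read_camera(n); cv2.imwrite(f"pics/{n}0.png",p[:,:,::-1]); np.savez(f"{n}0.npz",p=p,d=d)
    print(n,calibration(n))
E
```

```text
pics
{'time_s': 0.0, 'joint_positions': array([-1.37860374e+00,  3.51236579e-01,  1.65244955e+00,  4.01616652e-06,
        1.13907538e+00, -8.46332523e-02]), 'dq': array([-0.00063213,  0.0007196 , -0.00157662,  0.00165271,  0.0004399 ,
       -0.00020974]), 'joint_torque': array([-5.00326496e-03, -4.97336483e+01, -2.85263997e+01,  6.96852780e-02,
        2.55805801e-02, -6.70273812e-05]), 'eef_pos': array([ 150.25770854, -528.71206213,  218.09156123]), 'tcp_rot': array([ 0.42650986,  0.56450998, -0.42595577,  0.56389671]), 'force': array([-0.39003468,  0.68032407, -0.94100163]), 'torque': array([ 0.01521473, -0.00433156, -0.00798242]), 'width': 92.9140476087845}
scene {'fx': 506.1165571667639, 'fy': 506.1165571667639, 'cx': 317.4725155889319, 'cy': 237.47024649402596, 'k1': 0.019850984463325585, 'world_from_camera': array([[-6.24123215e-01,  5.19553483e-01, -5.83553245e-01,
        -3.99493061e+02],
       [-7.81321150e-01, -4.12403584e-01,  4.68466162e-01,
         8.22414502e+02],
       [ 2.73377633e-03,  7.48323100e-01,  6.63328776e-01,
         1.08085194e+03],
       [ 0.00000000e+00,  0.00000000e+00,  0.00000000e+00,
         1.00000000e+00]])}
top {'fx': 509.34403130412, 'fy': 509.34403130412, 'cx': 322.0264186788315, 'cy': 240.774110805467, 'k1': -5.281424991510786e-05, 'world_from_camera': array([[ 2.91164566e-02,  9.95592335e-01, -8.91523149e-02,
         3.52326165e+02],
       [-9.99573722e-01,  2.91918676e-02, -4.58151254e-04,
         1.54998292e+02],
       [ 2.14639070e-03,  8.91276509e-02,  9.96017899e-01,
         1.56470661e+03],
       [ 0.00000000e+00,  0.00000000e+00,  0.00000000e+00,
         1.00000000e+00]])}
```

View pics/scene0.png

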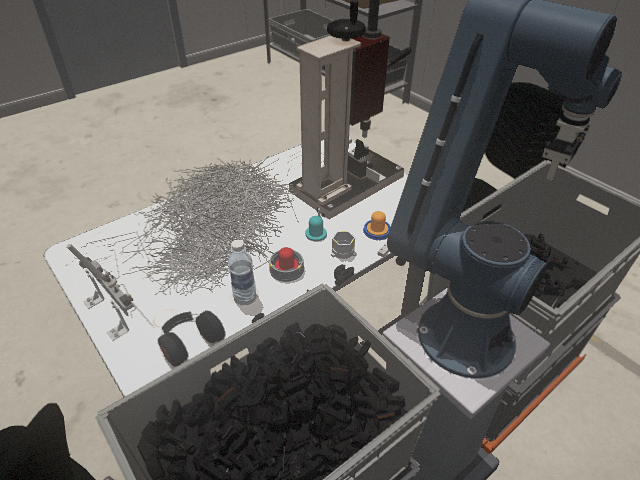

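View pics/top0.png

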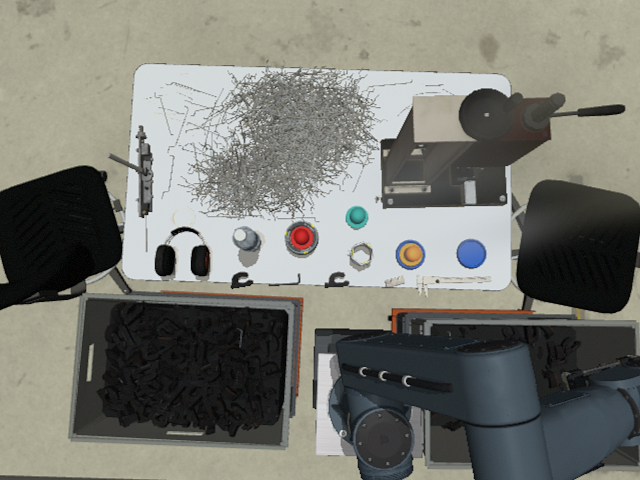

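The top view has the red lens/base at about (301,237), the bottle at (246,237), turquoise decoy at (357,216), ring at (361,256), amber lens at (411,254) and empty blue dish at (472,253). Zooming in on these.

Run:
```python
import cv2,numpy as np
p=np.load("top0.npz")['p'][:,:,::-1]
cv2.imwrite("pics/topz.png",cv2.resize(p[195:300,225:495],None,fx=2.96,fy=2.96,interpolation=cv2.INTER_CUBIC))
cv2.imwrite("pics/topz2.png",np.hstack([cv2.resize(p[215:260,280:325],(400,400),interpolation=cv2.INTER_CUBIC),cv2.resize(p[235:280,338:383],(400,400),interpolation=cv2.INTER_CUBIC)]))
p=np.load("scene0.npz")['p'][:,:,::-1]
cv2.imwrite("pics/scenez.png",cv2.resize(p[190:310,220:420],None,fx=4,fy=4,interpolation=cv2.INTER_CUBIC))
```

```text
(no output)
```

View pics/topz.png

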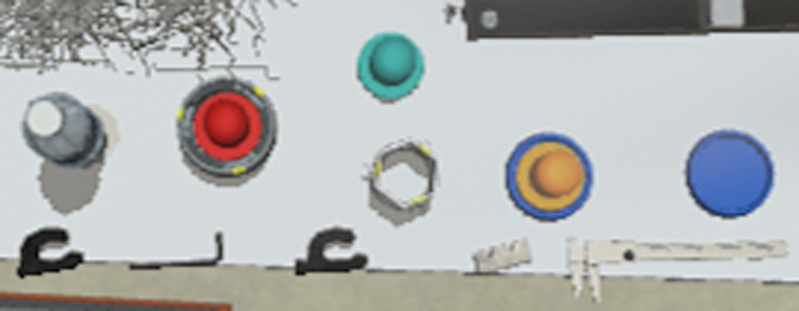

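View pics/topz2.png

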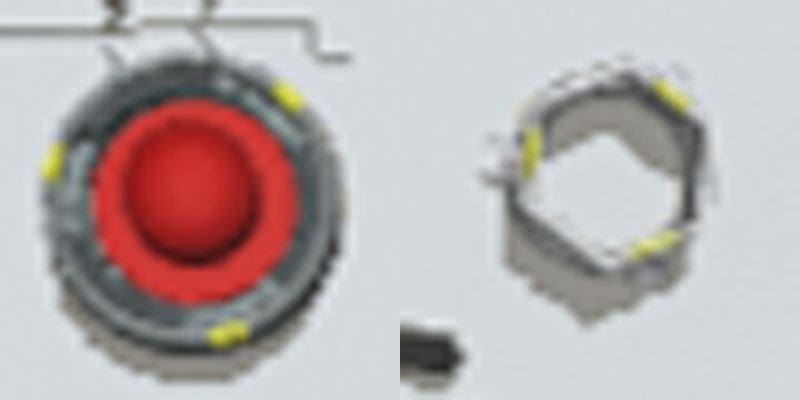

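View pics/scenez.png

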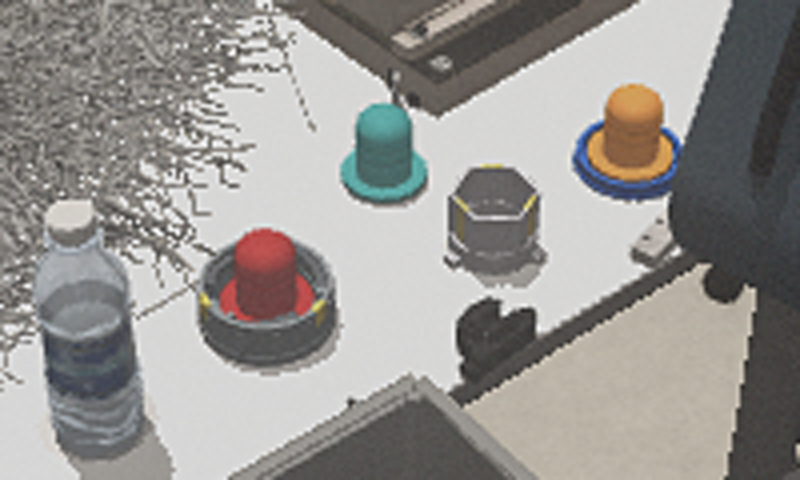

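```bash
cat > h.py <<'E'
import numpy as np,cv2
from cell import *
def rays(cal,uv):
    uv=np.atleast_2d(np.asarray(uv,float))
    K=np.array([[cal['fx'],0,cal['cx']],[0,cal['fy'],cal['cy']],[0,0,1]])
    q=cv2.undistortPoints(uv.reshape(-1,1,2),K,np.array([cal['k1'],0,0,0.]),).reshape(-1,2)
    d=np.c_[q[:,0],-q[:,1],-np.ones(len(q))]
    T=cal['world_from_camera']; return T[:3,3],d@T[:3,:3].T
def plane(name,uv,z):
    o,d=rays(calibration(name),uv); return (o+d*((z-o[2])/d[:,2])[:,None])
def hsv(p): return cv2.cvtColor(p,cv2.COLOR_RGB2HSV)
def mask(p,lo,hi,box=None):
    m=cv2.inRange(hsv(p),lo,hi)
    if box: 
        k=np.zeros_like(m);x0,y0,x1,y1=box;k[y0:y1,x0:x1]=m[y0:y1,x0:x1];m=k
    return m
def blobs(m,amin=3):
    n,l,s,c=cv2.connectedComponentsWithStats(m)
    return [(s[i,4],c[i],l==i,s[i,:4]) for i in range(1,n) if s[i,4]>=amin]
def circ(name,m,z):
    """world circle of a mask's outer hull at height z: pixel edges"""
    c=np.vstack(cv2.findContours(m,cv2.RETR_EXTERNAL,cv2.CHAIN_APPROX_NONE)[0]).reshape(-1,2)
    h=cv2.convexHull(c).reshape(-1,2).astype(float)
    P=plane(name,h,z)[:,:2].astype(np.float32)
    (x,y),r=cv2.minEnclosingCircle(P)
    A=np.c_[2*P,np.ones(len(P))];s=np.linalg.lstsq(A,(P**2).sum(1),rcond=None)[0]
    return (x,y,r),(s[0],s[1],np.sqrt(s[2]+s[0]**2+s[1]**2))
E
python3 - <<'E'
from h import *
np.set_printoptions(precision=1,suppress=True)
for n in("top","scene"):
    p=np.load(n+"0.npz")['p']
    print(n)
    box=(225,195,495,300) if n=="top" else (200,190,420,310)
    r=mask(p,(0,150,60),(6,255,255),box)|mask(p,(172,150,60),(180,255,255),box)
    am=mask(p,(9,120,60),(20,255,255),box)
    bl=mask(p,(105,120,40),(125,255,255),box)
    ye=mask(p,(24,110,80),(36,255,255),box)
    for nm,m,z in(("red",r,18),("amber",am,14),("blue",bl,14)):
        for a,c,mm,st in blobs(m,30):
            mm=mm.astype(np.uint8)*255
            print(nm,a,c,st,*[np.array(q) for q in circ(n,mm,z)])
    for a,c,mm,st in blobs(ye,2): print("yel",a,c,"z38",plane(n,c,38)[0,:2],"z56",plane(n,c,56)[0,:2])
E
```

```text
top
red 405 [301.5 237.2] [290 226  23  23] [500.  219.3  35.1] [499.9 218.8  34.4]
amber 346 [410.6 254.1] [400 243  22  23] [ 458.5 -114.6   33.9] [ 458.  -114.6   33.2]
amber 108 [262.6 296.3] [225 294  78   6] [316.7 327.9 116.8] [-372.1  345.2  697.2]
blue 165 [409.1 254.7] [396 241  29  28] [ 457.6 -113.9   43.7] [ 457.8 -114.1   43.1]
blue 582 [471.1 254.4] [458 240  28  28] [ 465.1 -300.9   43.5] [ 464.6 -300.9   42.3]
yel 6 [311.8 225.8] z38 [533.3 187.8] z56 [531.2 187.4]
yel 5 [285.6 233.2] z38 [508.7 266.1] z56 [506.8 264.8]
yel 3 [368.  245.7] z38 [478.3  17.1] z56 [476.8  18.7]
yel 8 [305.4 252.2] z38 [452.9 204.7] z56 [451.7 204.1]
yel 4 [352.2 251.5] z38 [459.3  64. ] z56 [458.   65.1]
scene
amber 367 [377.5 223.8] [367 211  21  24] [ 476.3 -131.9   60.9] [ 475.4 -131.5   53. ]
blue 34 [369.5 229.8] [364 220  18  17] [ 458.9 -107.8   42.5] [ 456.9 -113.7   42.7]
yel 3 [352. 240.] z38 [442.4   9.7] z56 [427.9  23.7]
yel 5 [270.6 264.8] z38 [509.  268.6] z56 [493.3 278.2]
yel 5 [299.2 266.2] z38 [452.3 206.6] z56 [437.6 217.2]
```

Run:
```python
from h import *
np.set_printoptions(precision=1,suppress=True)
p=np.load("top0.npz")['p'];d=np.load("top0.npz")['d']
box=(340,235,384,280)
H=hsv(p)
ye=mask(p,(22,60,80),(40,255,255),box)
pts=[]
for a,c,mm,st in blobs(ye,2):
    w=H[:,:,1]*mm.astype(float); ys,xs=np.nonzero(mm); ww=w[ys,xs]; c=np.array([(xs*ww).sum(),(ys*ww).sum()])/ww.sum()
    q=plane("top",c,53)[0,:2]; pts.append(q); print(a,c,q)
pts=np.array(pts); c=pts.mean(0); v=pts-c; print(c,np.hypot(*v.T),np.degrees(np.arctan2(v[:,1],v[:,0]))%120)
o,dd=rays(calibration("top"),[[361,256]])
# depth-based: points on ring & surroundings
ys,xs=np.mgrid[238:276,343:382]; uv=np.c_[xs.ravel(),ys.ravel()]
o,r=rays(calibration("top"),uv); P=o+r*d[ys,xs].reshape(-1,1)
t=P[P[:,2]>45]; print(len(t),t[:,2].max(),np.median(P[:,2])); q=t[:,:2].astype(np.float32)
print(cv2.minEnclosingCircle(q), cv2.minAreaRect(q))
for nm,bx,cc in(("red",(285,220,318,256),45),("amber",(395,240,427,270),45)):
    x0,y0,x1,y1=bx; ys,xs=np.mgrid[y0:y1,x0:x1]; uv=np.c_[xs.ravel(),ys.ravel()]
    o,r=rays(calibration("top"),uv); P=o+r*d[ys,xs].reshape(-1,1); t=P[P[:,2]>55]; print(nm,len(t),t.mean(0),t[:,2].max(),t.min(0),t.max(0))
# nearby
for nm,uv,z in(("turq",[357,216],40),("clip",[336,281],20),("bottle",[246,237],150)): print(nm,plane("top",uv,z))
```

```text
8 [368.  245.4] [477.7  18.4]
8 [352.3 251.6] [457.9  64.7]
8 [366.2 262.1] [428.   22.9]
[454.5  35.3] [28.7 29.5 29.3] [83.9 83.5 85.1]
106 1564.7066060899695 0.8808575765518754
((412.9678955078125, 80.58531188964844), 95.99337005615234) ((425.3990173339844, 87.42830657958984), (62.72986602783203, 188.9083251953125), 28.871112823486328)
red 194 [496.6 216.   96. ] 1564.7066060899695 [352.3 155.   55.1] [ 523.5  239.2 1564.7]
amber 194 [ 455.3 -107.8  107.9] 1564.7066060899695 [ 352.3 -137.8   57.3] [ 479.1  155.  1564.7]
turq [[567.   52.3  40. ]]
clip [[369.8 109.9  20. ]]
bottle [[483.3 367.9 150. ]]
```

```bash
cat >> h.py <<'E'
from scipy.spatial.transform import Rotation as R
def go(x,y,z,phi,s=None):
    """print shift (cm, tool axes) and rotvec (deg) to tool-down pose with jaw heading phi deg (mod 180)"""
    s=s or observe(); p=np.array(s['eef_pos']); q=R.from_quat(s['tcp_rot']); M=q.as_matrix()
    cur=np.degrees(np.arctan2(M[1,2],M[0,2]))
    phi=cur+((phi-cur+90)%180-90)
    c,sn=np.cos(np.radians(phi)),np.sin(np.radians(phi))
    X=np.array([0,0,-1.]);Z=np.array([c,sn,0]);Y=np.cross(Z,X)
    T=R.from_matrix(np.c_[X,Y,Z])
    sh=M.T@(np.array([x,y,z])-p)/10; rv=np.degrees((q.inv()*T).as_rotvec())
    print("t%.2f pos"%s['time_s'],p.round(1),"phi %.1f tilt %.2f"%(cur,np.degrees(np.arccos(-M[2,0]))),"j",np.round(s['joint_positions'],2),"F",np.round(s['force'],1),"w %.1f"%s['width'])
    print("-> phi %.1f dist %.0f ang %.1f  ROW"%(phi,np.linalg.norm(np.array([x,y,z])-p),np.linalg.norm(rv)),sh.round(2),rv.round(1))
E
python3 - <<'E'
from h import *
np.set_printoptions(precision=1,suppress=True)
s=observe(); print(R.from_quat(s['tcp_rot']).as_matrix())
go(499.2,219.2,150,0)
d=np.load("top0.npz")['d']
v,u=np.mgrid[60:300:1,130:520:1]; uv=np.c_[u.ravel(),v.ravel()]
o,r=rays(calibration("top"),uv); dd=d[v,u].ravel(); P=(o+r*dd[:,None])[dd>0]
# height map max per 50mm cell
for X in range(800,300,-50):
    row=[]
    for Y in range(600,-450,-50):
        m=(P[:,0]//50*50==X)&(P[:,1]//50*50==Y); row.append("%4d"%(np.percentile(P[m,2],98) if m.sum()>0 else -1))
    print(X,"".join(row))
E
```

```text
[[-0.   1.   0.3]
 [ 0.   0.3 -1. ]
 [-1.   0.  -0. ]]
t0.10 pos [ 150.3 -528.8  218.2] phi -74.1 tilt 0.06 j [-1.4  0.3  1.6  0.   1.1 -0.1] F [ 0.2  0.4 -0.4] w 92.7
-> phi 0.0 dist 828 ang 74.1  ROW [  6.9  54.  -62.4] [-74.1  -0.   -0. ]
800    7  24  22  18 110 109 177 194 198 191 183 139  69  45  43  -1  -1  -1  -1  -1  -1
750    7  12  98  91 109 116 178 196 196 191 141 101  81 535 536 577 579  -1  -1  -1  -1
700    7  14  98 104 129 147 161 165 169 174 137 110  56 536 537 577 628 631 520  98  47
650    8  56 108 129 131 167 144 137 157 167 108 117   8 536 537 577 576 576 516 369  46
600    8 119 165 140 132 163 135 139 108 113  99   9   7  57  58  55  52  45  77  47  47
550    8   7  89 112 120 135 120 120  89  92   7  69  71   8   5   7   7   7   6   7   7
500   29  31  29   7  88 166   9  41  79  44   6  40  33   5   6  11   9   7  14  14   6
450  130   8  66  44 150 209 148  39  79  50   7  56  58   7  67  77  16   7  18  18   8
400   83   6  84  74   7   7   6   7   7   7   6  53  58   6  48  73  16   7  19  16   6
350   80   7  81  67  32  30   8   9  10   8  34  28   7  12  16   9  12  10   8   9   7
```

Run:
```python
from h import *
print("cap",plane("top",[239.2,234.9],204))
d=np.load("top0.npz")['d']
v,u=np.mgrid[180:300,225:340]; uv=np.c_[u.ravel(),v.ravel()]
o,r=rays(calibration("top"),uv); dd=d[v,u].ravel(); P=(o+r*dd[:,None])[dd>0]
m=(P[:,2]>150)&(P[:,0]<540)&(P[:,2]<400);print("bottle",P[m].min(0),P[m].max(0),P[m].mean(0))
for X in range(590,400,-10):
    row=[]
    for Y in range(420,80,-10):
        m=(P[:,0]//10*10==X)&(P[:,1]//10*10==Y); row.append("%4d"%(P[m,2].max() if m.sum()>0 else -1))
    print(X,"".join(row))
```

```text
cap [[483.42823958 378.29637479 204.        ]]
bottle [457.19462507 345.760162   150.00234983] [513.69385272 403.9435404  211.07387965] [481.81468009 370.86133286 179.71617865]
590  109 103 108 121 121 105 104 132 114 107  98  92 112 116 143 116 112  84  78  96  96  70   5  82  96   6   4   1   9   9  11   1   3  -1
580  108  79 124 123  80 134 138 134 107  91 111 123 120 120 145  78   4  78  76  26  90  49  45  92  94   6   7   5   2   5   4   5   7  -1
570   77  77 131  91 110 142 108 112 116 105 104 114  90 102  97  61  56  84  74   6  89  82   2  89   6   8   7   3   3   5   7   1   5  -1
560   59  51  26  81 100 144 109  90  59  44 106 115 122 112   6   2  79  12  65   5  10  13   6   6  92   7   6   6   3   4   5   6   3  -1
550   80  79  73  94 113 116  98  95  53  41  30  23 128   4   5   5   4   8  50   7  36  32   4   9   4  11   6  11   3   4   5   3   7  -1
540    6  33  32   4 113 116   4   5   2   5   3   5  26   8   6   9   8   1  41  42  42  40  39  43   3   5   9   7   6   6   5   5   4  -1
530    9   3   4   4   7   2   1   5   8   3   6   9   5   3   2   4   7  41 
[... 1055 characters left out ...]
   6   3   4  47 156 162 156 145   4  11   4   4   3   7   5   5   6   6  35  41  44  42  42  44  12   6   9   9   5   7   2   8   5  -1
440    5   7   4   8   8   5   2   7   2   6   6   4   8   6   5   9   6   2   7   7   8  20   7   7   4   4   1   6   3   6   3   4   8  -1
430    1   5   4   6   8   4   3   7   5   7   5   5   6   6   7   6   7   7   5   4   6   5   5   5   0   5   2   7   4   4   4   6   3  -1
420    6   8   5   7  11   6   2   6   3   6   6   5   4   3   5   3   7   2   5   7   6   5   3   5   7   3   7   9   4   4   4   2   4  -1
410    7   5   6   8   7   4   4   6   4   2   2   3   3   9   7   4   5   6   7   5   6   5   3   7   3   8   2   4   3   6   8   5   6  -1
```

```bash
python3 -c "
from h import *
go(499,219.3,160,-90)"
```

```text
t0.10 pos [ 150.3 -528.8  218.2] phi -74.1 tilt 0.06 j [-1.38  0.35  1.65  0.    1.14 -0.08] F [ 0.2  0.4 -0.4] w 92.7
-> phi -90.0 dist 827 ang 15.9  ROW [  5.89  53.99 -62.43] [15.9 -0.1  0. ]
```

Request:
{"fn": "arm_command", "kwargs": {
  "targets": [
    [[1,9,-10,-4,0,0],[2,16,-18,-8,0,0],[3,22,-25,-12,0,0],[4,27,-31,-16,0,0],[5.8,54,-62.4,-16,0,0]]
  ],
  "hand": 1,
  "squeeze": 15
}}

```text
time_s: 0.52
eef_pos: [239.4, -339.4, 200.5]
tcp_rot: [0.343, 0.619, -0.342, 0.618]
force: [1.4, 0.0, 0.7]
width: 92.9
```

I used the wrong sign for the turn; the next calls correct it.

```bash
python3 -c "
from h import *
go(499,219.3,160,-90)"
```

```text
t0.52 pos [ 239.4 -339.4  200.5] phi -57.9 tilt 0.10 j [-1.07  0.13  2.    0.    1.02 -0.06] F [1.4 0.  0.7] w 92.9
-> phi -90.0 dist 617 ang 32.1  ROW [  4.13  51.67 -33.55] [32.1 -0.1  0. ]
```

Request:
{"fn": "arm_command", "kwargs": {
  "targets": [
    [[4.1,51.7,-33.5,32,0,0],[4.1,51.7,-33.5,32,0,0],[4.1,51.7,-33.5,32,0,0],[4.1,51.7,-33.5,32,0,0],[4.1,51.7,-33.5,32,0,0]]
  ]
}}

```text
time_s: 0.93
eef_pos: [312.9, -185.3, 189.7]
tcp_rot: [0.491, 0.51, -0.49, 0.509]
force: [0.8, -0.1, 0.1]
width: 93.2
```

```bash
python3 -c "
from h import *
go(499,219.3,160,-90)"
```

```text
t0.93 pos [ 312.9 -185.3  189.7] phi -87.8 tilt 0.10 j [-0.66  0.04  2.12  0.    0.98  0.87] F [ 0.8 -0.1  0.1] w 93.2
-> phi -90.0 dist 446 ang 2.2  ROW [  3.03  20.14 -39.72] [ 2.2 -0.1  0. ]
```

Request:
{"fn": "arm_command", "kwargs": {
  "targets": [
    [[3.0,20.1,-39.7,2.2,0,0],[3.0,20.1,-39.7,2.2,0,0],[3.0,20.1,-39.7,2.2,0,0],[3.0,20.1,-39.7,2.2,0,0],[3.0,20.1,-39.7,2.2,0,0]]
  ]
}}

```text
time_s: 1.35
eef_pos: [399.5, 4.1, 176.0]
tcp_rot: [0.5, 0.5, -0.5, 0.499]
force: [1.0, -0.6, 0.9]
width: 92.8
```

```bash
python3 -c "
from h import *
go(499,219.3,160,-90)"
```

```text
t1.35 pos [399.5   4.1 176. ] phi -90.0 tilt 0.09 j [-0.11  0.13  2.06  0.    0.95  1.46] F [ 1.  -0.6  0.9] w 92.8
-> phi -90.0 dist 238 ang 0.1  ROW [  1.63   9.94 -21.52] [-0.  -0.1  0. ]
```

Request:
{"fn": "arm_command", "kwargs": {
  "targets": [
    [[1.6,9.95,-21.5,0,0,0],[1.6,9.95,-21.5,0,0,0],[1.6,9.95,-21.5,0,0,0],[1.6,9.95,-21.5,0,0,0],[1.6,9.95,-21.5,0,0,0]]
  ]
}}

```text
time_s: 1.77
eef_pos: [486.3, 193.1, 161.9]
tcp_rot: [0.5, 0.501, -0.5, 0.5]
force: [0.7, -1.5, 0.5]
width: 92.7
```

Request:
{"fn": "arm_command", "kwargs": {
  "targets": [
    [[0.3,0.3,-3,0,0,0],[0.3,0.3,-3,0,0,0],[0.3,0.3,-3,0,0,0],[0.3,0.3,-3,0,0,0],[0.3,0.3,-3,0,0,0]]
  ]
}}

```text
time_s: 2.18
eef_pos: [489.1, 222.1, 159.1]
tcp_rot: [0.5, 0.5, -0.5, 0.499]
force: [-0.2, 0.6, 0.1]
width: 92.8
```

```bash
python3 -c "
from h import *
go(499,219.3,44.5,-90)
p,d=read_camera('top');cv2.imwrite('pics/t1.png',cv2.resize(p[195:300,225:425,::-1],None,fx=4,fy=4))
p,d=read_camera('scene');cv2.imwrite('pics/s1.png',p[:,:,::-1])"
```

```text
t2.18 pos [489.1 222.1 159.1] phi -90.0 tilt 0.08 j [0.34 0.4  1.74 0.   1.   1.91] F [-0.2  0.6  0.1] w 92.8
-> phi -90.0 dist 115 ang 0.1  ROW [11.45  1.    0.29] [-0.  -0.1  0.1]
```

View pics/s1.png

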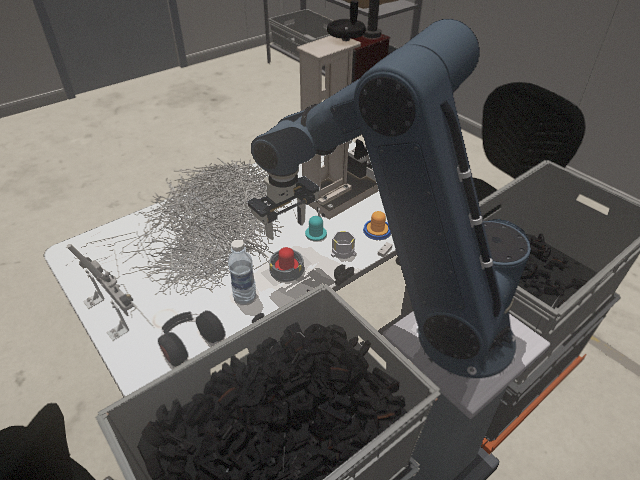

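The gripper (fingers near px (268,232) and (300,215)) hangs above the base at (286,265), jaws across y and clear of the bottle. Descending.

Request:
{"fn": "arm_command", "kwargs": {
  "targets": [
    [[4,1.0,0.3,0,0,0],[7,1.0,0.3,0,0,0],[9,1.0,0.3,0,0,0],[9,1.0,0.3,0,0,0],[9,1.0,0.3,0,0,0]]
  ]
}}

```text
time_s: 2.7
eef_pos: [499.1, 218.6, 69.3]
tcp_rot: [-0.5, -0.5, 0.501, -0.499]
force: [0.4, -0.0, -0.1]
width: 93.3
```

```bash
python3 -c "
from h import *
go(499,219.3,44.5,-90)"
```

```text
t2.70 pos [499.1 218.6  69.3] phi -90.1 tilt 0.11 j [0.33 0.54 1.78 0.   0.82 1.9 ] F [ 0.4 -0.  -0.1] w 93.3
-> phi -90.0 dist 25 ang 0.2  ROW [ 2.48 -0.01 -0.07] [-0.1 -0.1  0.1]
```

Request:
{"fn": "arm_command", "kwargs": {
  "targets": [
    [[1.5,0,-0.07,0,0,0],[2.48,0,-0.07,0,0,0],[2.48,0,-0.07,0,0,0],[2.48,0,-0.07,0,0,0],[2.48,0,-0.07,0,0,0]]
  ]
}}

```text
time_s: 3.12
eef_pos: [499.6, 219.4, 45.5]
tcp_rot: [0.501, 0.5, -0.5, 0.499]
force: [0.4, -0.8, -0.2]
width: 93.1
```

Request:
{"fn": "arm_command", "kwargs": {
  "targets": [
    [[0,0,0,0,0,0],[0,0,0,0,0,0],[0,0,0,0,0,0],[0,0,0,0,0,0],[0,0,0,0,0,0]]
  ],
  "hand": 0.4,
  "squeeze": 12
}}

```text
time_s: 3.53
eef_pos: [499.6, 219.4, 45.6]
tcp_rot: [0.501, 0.5, -0.5, 0.499]
force: [-0.5, -0.9, 0.3]
width: 64.3
```

```bash
python3 -c "
from h import *
go(499,219.3,44.5,-90)"
```

```text
t3.53 pos [499.6 219.4  45.6] phi -90.1 tilt 0.08 j [0.33 0.58 1.79 0.   0.77 1.9 ] F [-0.5 -0.9  0.3] w 64.3
-> phi -90.0 dist 1 ang 0.1  ROW [ 0.11 -0.06  0.02] [-0.1 -0.1  0. ]
```

Request:
{"fn": "arm_command", "kwargs": {
  "targets": [
    [[0,0,0,0,0,0],[0,0,0,0,0,0],[0,0,0,0,0,0],[0,0,0,0,0,0],[0,0,0,0,0,0]]
  ],
  "hand": 0.3,
  "squeeze": 15
}}

```text
time_s: 3.95
eef_pos: [499.6, 219.4, 45.6]
tcp_rot: [0.501, 0.5, -0.5, 0.499]
force: [-0.2, -0.9, 0.9]
width: 45.4
```

Request:
{"fn": "arm_command", "kwargs": {
  "targets": [
    [[0,0,0,0,0,0],[-0.3,0,0,0,0,0],[-0.8,0,0,0,0,0],[-1.5,0,0,0,0,0],[-2.2,0,0,0,0,0]]
  ]
}}

```text
time_s: 4.37
eef_pos: [499.6, 219.4, 68.3]
tcp_rot: [0.501, 0.5, -0.5, 0.499]
force: [0.4, -0.9, -1.6]
width: 45.7
```

```bash
python3 -c "
from h import *
go(499,219.3,170,-90)"
```

```text
t4.37 pos [499.6 219.4  68.3] phi -90.1 tilt 0.08 j [0.33 0.54 1.78 0.   0.82 1.9 ] F [ 0.4 -0.9 -1.6] w 45.7
-> phi -90.0 dist 102 ang 0.1  ROW [-10.17  -0.06  -0.  ] [-0.1 -0.1  0. ]
```

Request:
{"fn": "arm_command", "kwargs": {
  "targets": [
    [[-4,0,0,0,0,0],[-7.5,0,2,0,0,0],[-9.5,-0.5,5,0,0,0],[-9.5,-1,9,0,0,0],[-9.5,-1.5,13,0,0,0]]
  ]
}}

```text
time_s: 4.78
eef_pos: [484.6, 88.4, 165.3]
tcp_rot: [0.501, 0.499, -0.499, 0.5]
force: [1.1, -0.8, -1.9]
width: 45.4
```

```bash
python3 -c "
from h import *
go(465,-300.9,160,-90)"
```

```text
t4.78 pos [484.6  88.4 165.3] phi -90.0 tilt 0.22 j [0.09 0.31 1.85 0.   0.97 1.66] F [ 1.1 -0.8 -1.9] w 45.4
-> phi -90.0 dist 390 ang 0.2  ROW [ 0.46 -1.94 38.93] [-0.  -0.1 -0.2]
```

Request:
{"fn": "arm_command", "kwargs": {
  "targets": [
    [[0.4,-1.9,38.9,0,0,0],[0.4,-1.9,38.9,0,0,0],[0.4,-1.9,38.9,0,0,0],[0.4,-1.9,38.9,0,0,0],[0.4,-1.9,38.9,0,0,0]]
  ]
}}

```text
time_s: 5.2
eef_pos: [473.8, -120.8, 162.7]
tcp_rot: [0.502, 0.499, -0.499, 0.501]
force: [0.3, 0.1, -1.6]
width: 45.1
```

Request:
{"fn": "arm_command", "kwargs": {
  "targets": [
    [[0,-1,4,0,0,0],[0,-1,8,0,0,0],[0,-1,12,0,0,0],[0,-1,15.5,0,0,0],[0,-1,18,0,0,0]]
  ]
}}

```text
time_s: 5.62
eef_pos: [463.3, -303.9, 163.3]
tcp_rot: [0.502, 0.498, -0.499, 0.501]
force: [-0.2, 0.9, -1.8]
width: 45.5
```

```bash
python3 -c "
from h import *
go(465,-300.9,90,-90)"
```

```text
t5.62 pos [ 463.3 -303.9  163.3] phi -90.1 tilt 0.32 j [-0.67  0.42  1.7   0.    1.02  0.9 ] F [-0.2  0.9 -1.8] w 45.5
-> phi -90.0 dist 73 ang 0.3  ROW [ 7.33  0.13 -0.3 ] [-0.1 -0.  -0.3]
```

Request:
{"fn": "arm_command", "kwargs": {
  "targets": [
    [[4,0.13,-0.3,0,0,-0.3],[7.3,0.13,-0.3,0,0,-0.3],[9.3,0.13,-0.3,0,0,-0.3],[9.3,0.13,-0.3,0,0,-0.3],[9.3,0.13,-0.3,0,0,-0.3]]
  ]
}}

```text
time_s: 6.03
eef_pos: [465.0, -300.8, 70.7]
tcp_rot: [0.501, 0.5, -0.5, 0.499]
force: [0.7, -1.4, -1.2]
width: 45.7
```

```bash
python3 -c "
from h import *
go(465,-300.9,41.6,-90)
p,d=read_camera('top');cv2.imwrite('pics/t2.png',cv2.resize(p[195:300,375:535,::-1],None,fx=5,fy=5))
p,d=read_camera('scene');cv2.imwrite('pics/s2.png',cv2.resize(p[150:300,300:500,::-1],None,fx=4,fy=4))"
```

```text
t6.03 pos [ 465.  -300.8   70.7] phi -90.1 tilt 0.05 j [-0.66  0.55  1.76  0.    0.83  0.91] F [ 0.7 -1.4 -1.2] w 45.7
-> phi -90.0 dist 29 ang 0.1  ROW [ 2.91 -0.    0.01] [-0.1 -0.   0. ]
```

View pics/t2.png

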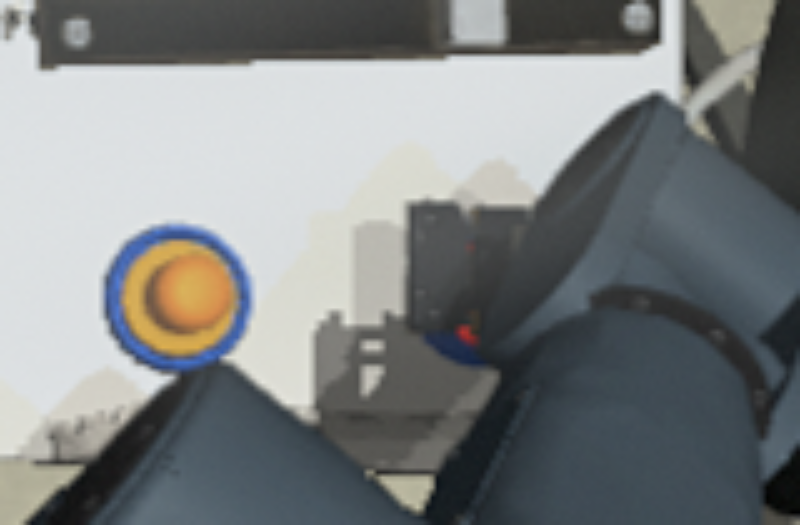

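The top view is mostly occluded by the arm; a sliver of the red lens and blue dish shows near (465,335) (zoomed), consistent with alignment. Lowering gently.

Request:
{"fn": "arm_command", "kwargs": {
  "targets": [
    [[0.6,0,0,0,0,0],[1.2,0,0,0,0,0],[1.8,0,0,0,0,0],[2.3,0,0,0,0,0],[2.6,0,0,0,0,0]]
  ]
}}

```text
time_s: 6.55
eef_pos: [465.9, -301.3, 45.5]
tcp_rot: [0.501, 0.499, -0.5, 0.5]
force: [0.5, -0.2, -2.3]
width: 45.2
```

Request:
{"fn": "arm_command", "kwargs": {
  "targets": [
    [[0.1,0,0,0,0,0],[0.2,0,0,0,0,0],[0.25,0,0,0,0,0],[0.25,0,0,0,0,0],[0.25,0,0,0,0,0]]
  ]
}}

```text
time_s: 6.97
eef_pos: [465.9, -301.3, 43.1]
tcp_rot: [0.501, 0.499, -0.5, 0.5]
force: [0.4, 0.3, -1.5]
width: 45.4
```

Request:
{"fn": "arm_command", "kwargs": {
  "targets": [
    [[0.05,0,0,0,0,0],[0.1,0,0,0,0,0],[0.15,0,0,0,0,0],[0.17,0,0,0,0,0],[0.17,0,0,0,0,0]]
  ]
}}

```text
time_s: 7.38
eef_pos: [466.1, -301.4, 41.7]
tcp_rot: [0.501, 0.499, -0.5, 0.5]
force: [-0.1, -0.2, 1.4]
width: 45.5
```

Request:
{"fn": "arm_command", "kwargs": {
  "targets": [
    [[0,0,0,0,0,0],[0,0,0,0,0,0],[0,0,0,0,0,0],[0,0,0,0,0,0],[0,0,0,0,0,0]]
  ],
  "hand": 1
}}

```text
time_s: 7.8
eef_pos: [466.1, -301.4, 41.6]
tcp_rot: [0.501, 0.499, -0.5, 0.5]
force: [0.2, -0.3, -1.1]
width: 74.0
```

Request:
{"fn": "arm_command", "kwargs": {
  "targets": [
    [[-2,0,0,0,0,0],[-5,0,0,0,0,0],[-8,0,0,0,0,0],[-10,0,-3,0,0,0],[-11,0,-7,0,0,0]]
  ]
}}

```text
time_s: 8.22
eef_pos: [466.9, -232.8, 154.2]
tcp_rot: [0.502, 0.496, -0.501, 0.501]
force: [0.1, -0.1, -0.2]
width: 93.0
```

```bash
python3 -c "
from h import *
go(458,-114.4,150,-90)"
```

```text
t8.22 pos [ 466.9 -232.8  154.2] phi -90.3 tilt 0.42 j [-0.55  0.38  1.79 -0.    0.97  1.02] F [ 0.1 -0.1 -0.2] w 93.0
-> phi -90.0 dist 119 ang 0.5  ROW [  0.37  -0.95 -11.83] [-0.3  0.2 -0.4]
```

Request:
{"fn": "arm_command", "kwargs": {
  "targets": [
    [[0.4,-0.95,-4,0,0,0],[0.4,-0.95,-8,0,0,-0.4],[0.4,-0.95,-11.8,0,0,-0.4],[0.4,-0.95,-11.8,0,0,-0.4],[0.4,-0.95,-11.8,0,0,-0.4]]
  ]
}}

```text
time_s: 8.63
eef_pos: [458.1, -113.4, 149.9]
tcp_rot: [-0.499, -0.499, 0.502, -0.5]
force: [0.5, -1.2, -0.4]
width: 92.9
```

```bash
python3 -c "
from h import *
np.set_printoptions(precision=1,suppress=True)
go(458,-114.4,70,-90)
p,d=read_camera('top');cv2.imwrite('pics/t3.png',cv2.resize(p[195:300,375:535,::-1],None,fx=5,fy=5))
box=(440,225,500,290)
m=mask(p,(0,150,60),(6,255,255),box)|mask(p,(172,150,60),(180,255,255),box)
for a,c,mm,st in blobs(m,30): print(a,c,st,*map(np.array,circ('top',mm.astype(np.uint8)*255,14)))
"
```

```text
t8.63 pos [ 458.1 -113.4  149.9] phi -90.1 tilt 0.23 j [-0.3  0.3  1.9 -0.   0.9  1.2] F [ 0.5 -1.2 -0.4] w 92.9
-> phi -90.0 dist 80 ang 0.3  ROW [ 8.  -0.   0.1] [-0.1  0.2  0. ]
124 [478.4 254.7] [474 245  10  20] [ 462.9 -313.6   29.5] [ 462.1 -315.4   23.9]
```

View pics/t3.png

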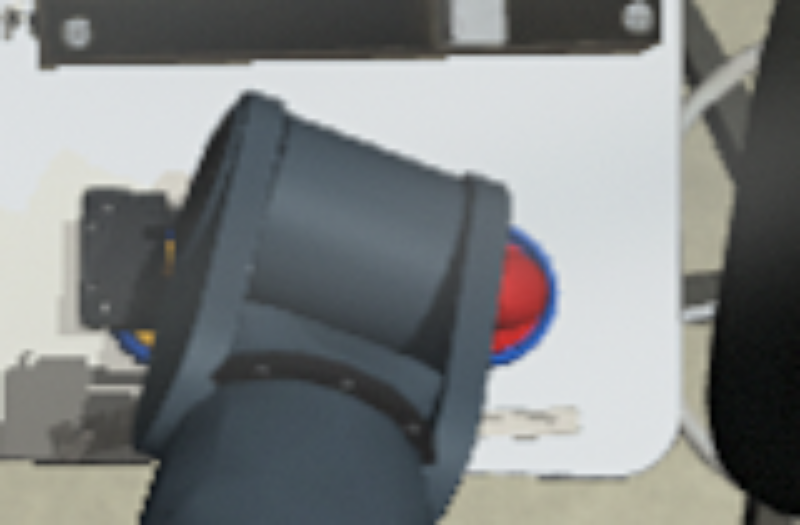

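The red lens sits inside the blue dish's rim (zoomed px ~(520,290)). Now onto the amber lens.

Request:
{"fn": "arm_command", "kwargs": {
  "targets": [
    [[4,0,0.1,0,0,0],[7,0,0.1,0,0,0],[9.5,0,0.1,0,0,0],[10.85,0,0.1,0,0,0],[10.85,0,0.1,0,0,0]]
  ]
}}

```text
time_s: 9.1
eef_pos: [456.7, -117.0, 38.8]
tcp_rot: [-0.499, -0.499, 0.503, -0.498]
force: [0.0, 0.4, 0.3]
width: 93.2
```

Request:
{"fn": "arm_command", "kwargs": {
  "targets": [
    [[0,0,0,0,0,0],[0,0,0,0,0,0],[0,0,0,0,0,0],[0,0,0,0,0,0],[0,0,0,0,0,0]]
  ],
  "hand": 0.3
}}

```text
time_s: 9.52
eef_pos: [457.1, -117.2, 39.5]
tcp_rot: [-0.5, -0.499, 0.503, -0.499]
force: [-0.3, -0.0, 0.0]
width: 64.6
```

Request:
{"fn": "arm_command", "kwargs": {
  "targets": [
    [[0,0,0,0,0,0],[0,0,0,0,0,0],[0,0,0,0,0,0],[0,0,0,0,0,0],[0,0,0,0,0,0]]
  ]
}}

```text
time_s: 9.93
eef_pos: [457.3, -117.2, 39.8]
tcp_rot: [-0.5, -0.499, 0.503, -0.499]
force: [-0.9, 1.1, 5.6]
width: 45.3
```

Request:
{"fn": "arm_command", "kwargs": {
  "targets": [
    [[-0.3,0,0,0,0,0],[-0.8,0,0,0,0,0],[-1.5,0,0,0,0,0],[-2.5,0,0,0,0,0],[-4,0,0,0,0,0]]
  ]
}}

```text
time_s: 10.35
eef_pos: [456.9, -116.9, 80.2]
tcp_rot: [-0.499, -0.499, 0.503, -0.498]
force: [-0.9, 0.4, -0.9]
width: 45.5
```

```bash
python3 -c "
from h import *
go(498.8,219.4,160,-90)"
```

```text
t10.35 pos [ 456.9 -116.9   80.2] phi -90.3 tilt 0.30 j [-0.35  0.42  1.96 -0.01  0.76  1.23] F [-0.9  0.4 -0.9] w 45.5
-> phi -90.0 dist 348 ang 0.4  ROW [ -8.09   3.98 -33.63] [-0.3  0.2  0.2]
```

Request:
{"fn": "arm_command", "kwargs": {
  "targets": [
    [[-4,0,0,0,0,0],[-7,1,-3,0,0,0],[-8.1,2,-7,0,0.2,0.2],[-8.1,3,-11,-0.3,0.2,0.2],[-8.1,3.9,-15,-0.3,0.2,0.2]]
  ]
}}

```text
time_s: 10.77
eef_pos: [497.5, 33.2, 162.9]
tcp_rot: [0.501, 0.499, -0.499, 0.5]
force: [-0.8, 0.3, -1.4]
width: 45.8
```

```bash
python3 -c "
from h import *
go(498,219.4,160,-90)"
```

```text
t10.77 pos [497.5  33.2 162.9] phi -90.0 tilt 0.15 j [-0.03  0.33  1.84  0.    0.97  1.54] F [-0.8  0.3 -1.4] w 45.8
-> phi -90.0 dist 186 ang 0.2  ROW [  0.3    0.04 -18.62] [-0.  -0.  -0.1]
```

Request:
{"fn": "arm_command", "kwargs": {
  "targets": [
    [[0.3,0,-4,0,0,0],[0.3,0,-8,0,0,0],[0.3,0,-12,0,0,0],[0.3,0,-15.5,0,0,0],[0.3,0,-18.6,0,0,0]]
  ]
}}

```text
time_s: 11.18
eef_pos: [497.1, 221.6, 161.0]
tcp_rot: [0.501, 0.499, -0.499, 0.501]
force: [0.5, 0.0, -1.2]
width: 45.5
```

Request:
{"fn": "arm_command", "kwargs": {
  "targets": [
    [[0,0,-0.2,0,0,0],[0,0,-0.2,0,0,0],[0,0,-0.2,0,0,0],[0,0,-0.2,0,0,0],[0,0,-0.2,0,0,0]]
  ]
}}

```text
time_s: 11.6
eef_pos: [497.2, 222.3, 161.2]
tcp_rot: [0.501, 0.499, -0.499, 0.5]
force: [0.7, -0.2, -0.4]
width: 45.3
```

```bash
python3 -c "
from h import *
go(498,219.4,90,-90)"
```

```text
t11.60 pos [497.2 222.3 161.2] phi -90.1 tilt 0.19 j [ 0.34  0.41  1.73 -0.    1.01  1.91] F [ 0.7 -0.2 -0.4] w 45.3
-> phi -90.0 dist 71 ang 0.2  ROW [7.12 0.05 0.3 ] [-0.1 -0.  -0.2]
```

Request:
{"fn": "arm_command", "kwargs": {
  "targets": [
    [[3,0.08,0.3,0,0,-0.2],[5.5,0.08,0.3,0,0,-0.2],[7.1,0.08,0.3,0,0,-0.2],[7.1,0.08,0.3,0,0,-0.2],[7.1,0.08,0.3,0,0,-0.2]]
  ]
}}

```text
time_s: 12.02
eef_pos: [498.3, 218.6, 90.2]
tcp_rot: [-0.5, -0.5, 0.501, -0.499]
force: [0.4, -0.8, -1.4]
width: 45.3
```

```bash
python3 -c "
from h import *
go(498,219.4,46,-90)
p,d=read_camera('scene');cv2.imwrite('pics/s4.png',cv2.resize(p[190:310,220:360,::-1],None,fx=5,fy=5,interpolation=cv2.INTER_CUBIC))"
```

```text
t12.02 pos [498.3 218.6  90.2] phi -90.1 tilt 0.08 j [0.33 0.51 1.77 0.   0.86 1.9 ] F [ 0.4 -0.8 -1.4] w 45.3
-> phi -90.0 dist 44 ang 0.2  ROW [ 4.42 -0.02 -0.08] [-0.1 -0.   0.1]
```

View pics/s4.png

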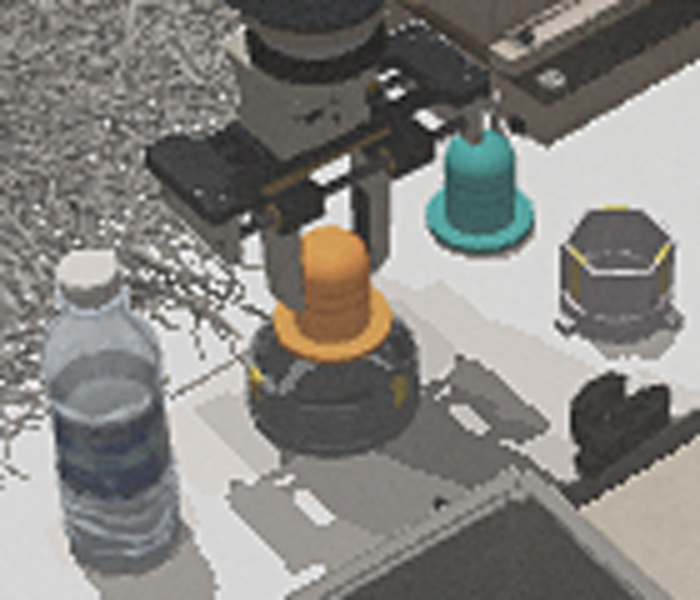

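The amber lens hangs upright at zoomed (332,320), centred over the base at (333,385). Lowering.

Request:
{"fn": "arm_command", "kwargs": {
  "targets": [
    [[0.8,0,-0.07,0,0,0],[1.6,0,-0.07,0,0,0],[2.3,0,-0.07,0,0,0],[2.9,0,-0.07,0,0,0],[3.3,0,-0.07,0,0,0]]
  ]
}}

```text
time_s: 12.48
eef_pos: [498.5, 219.6, 57.2]
tcp_rot: [0.501, 0.5, -0.5, 0.499]
force: [-0.3, -0.6, -0.9]
width: 45.0
```

Request:
{"fn": "arm_command", "kwargs": {
  "targets": [
    [[0.2,0,0,0,0,0],[0.4,0,0,0,0,0],[0.6,0,0,0,0,0],[0.8,0,0,0,0,0],[0.9,0,0,0,0,0]]
  ]
}}

```text
time_s: 12.9
eef_pos: [498.6, 219.6, 48.1]
tcp_rot: [0.501, 0.5, -0.5, 0.499]
force: [-0.5, -0.2, -1.7]
width: 45.5
```

Request:
{"fn": "arm_command", "kwargs": {
  "targets": [
    [[0.1,0,0,0,0,0],[0.2,0,0,0,0,0],[0.3,0,0,0,0,0],[0.36,0,0,0,0,0],[0.36,0,0,0,0,0]]
  ]
}}

```text
time_s: 13.32
eef_pos: [498.6, 219.6, 44.4]
tcp_rot: [0.501, 0.5, -0.5, 0.499]
force: [-0.1, -0.2, -1.3]
width: 45.5
```

Request:
{"fn": "arm_command", "kwargs": {
  "targets": [
    [[0.03,0,0,0,0,0],[0.06,0,0,0,0,0],[0.1,0,0,0,0,0],[0.1,0,0,0,0,0],[0.1,0,0,0,0,0]]
  ]
}}

```text
time_s: 13.73
eef_pos: [498.7, 219.7, 43.9]
tcp_rot: [0.501, 0.5, -0.5, 0.499]
force: [-1.4, -0.2, 5.6]
width: 45.5
```

Contact with the floor at the expected height; release and rise.

Request:
{"fn": "arm_command", "kwargs": {
  "targets": [
    [[0,0,0,0,0,0],[0,0,0,0,0,0],[0,0,0,0,0,0],[0,0,0,0,0,0],[0,0,0,0,0,0]]
  ],
  "hand": 1
}}

```text
time_s: 14.15
eef_pos: [498.7, 219.7, 43.8]
tcp_rot: [0.501, 0.5, -0.5, 0.499]
force: [-0.2, -0.6, 0.1]
width: 74.1
```

Request:
{"fn": "arm_command", "kwargs": {
  "targets": [
    [[-2,0,0,0,0,0],[-5,0,0,0,0,0],[-8,0,1,0,0,0],[-10,0,4,0,0,0],[-11,-1,8,0,0,0]]
  ]
}}

```text
time_s: 14.57
eef_pos: [490.7, 140.9, 156.3]
tcp_rot: [0.502, 0.499, -0.498, 0.501]
force: [1.1, -0.6, -0.3]
width: 93.2
```

```bash
python3 -c "
from h import *
go(454.5,35.3,150,-36)"
```

```text
t14.57 pos [490.7 140.9 156.3] phi -90.0 tilt 0.31 j [0.19 0.35 1.82 0.   0.96 1.76] F [ 1.1 -0.6 -0.3] w 93.2
-> phi -36.0 dist 112 ang 54.0  ROW [ 0.6  -3.63 10.56] [-54.    0.   -0.3]
```

Request:
{"fn": "arm_command", "kwargs": {
  "targets": [
    [[0.6,-1,3,-7,0,0],[0.6,-2,6,-14,0,0],[0.6,-3,9,-21,0,0],[0.6,-3.6,10.6,-28,0,-0.2],[0.6,-3.6,10.6,-35,0,-0.2]]
  ]
}}

```text
time_s: 14.98
eef_pos: [453.7, 32.5, 150.0]
tcp_rot: [0.326, 0.628, -0.325, 0.628]
force: [0.5, 0.2, -0.3]
width: 93.0
```

```bash
python3 -c "
from h import *
go(454.5,35.3,100,-36)"
```

```text
t14.98 pos [453.7  32.5 150. ] phi -54.8 tilt 0.07 j [-0.03  0.27  1.96  0.    0.91  0.92] F [ 0.5  0.2 -0.3] w 93.0
-> phi -36.0 dist 50 ang 18.8  ROW [ 5.    0.22 -0.19] [-18.8   0.   -0.1]
```

Request:
{"fn": "arm_command", "kwargs": {
  "targets": [
    [[2,0.22,-0.19,-6,0,0],[4,0.22,-0.19,-12,0,0],[5,0.22,-0.19,-18.8,0,0],[5,0.22,-0.19,-18.8,0,0],[5,0.22,-0.19,-18.8,0,0]]
  ]
}}

```text
time_s: 15.4
eef_pos: [454.4, 35.4, 100.0]
tcp_rot: [0.22, 0.672, -0.219, 0.672]
force: [0.3, 0.0, 0.4]
width: 92.7
```

```bash
python3 -c "
from h import *
np.set_printoptions(precision=1,suppress=True)
go(454.5,35.3,29,-36)
p,d=read_camera('top');cv2.imwrite('pics/t5.png',cv2.resize(p[205:285,265:425,::-1],None,fx=5,fy=5,interpolation=cv2.INTER_CUBIC))
box=(275,210,330,265)
am=mask(p,(9,120,60),(20,255,255),box)
for a,c,mm,st in blobs(am,30): print(a,c,*map(np.array,circ('top',mm.astype(np.uint8)*255,18)))
H=hsv(p); ye=mask(p,(23,60,80),(40,255,255),box); pts=[]
for a,c,mm,st in blobs(ye,2): pts.append(plane('top',c,38)[0,:2]); print(a,c,pts[-1])
q,d=read_camera('scene');cv2.imwrite('pics/s5.png',cv2.resize(q[190:310,220:420,::-1],None,fx=4,fy=4,interpolation=cv2.INTER_CUBIC))
"
```

```text
t15.40 pos [454.4  35.4 100. ] phi -36.2 tilt 0.03 j [-0.   0.4  2.   0.   0.8  0.6] F [0.3 0.  0.4] w 92.7
-> phi -36.0 dist 71 ang 0.2  ROW [ 7.1 -0.   0. ] [-0.2  0.  -0. ]
182 [300.9 236.4] [502.8 220.   25.5] [502.9 220.3  24.6]
10 [311.8 225.6] [534.  187.9]
8 [300.6 226.4] [530.7 221.5]
10 [285.7 233. ] [509.3 265.8]
2 [309.5 233.5] [509.9 194.1]
3 [312.7 235.3] [504.6 184.4]
2 [312.5 238.5] [495.  184.6]
2 [290.  240.5] [487.  252.1]
2 [305.  246.5] [470.2 206.4]
13 [305.2 252.2] [453.2 205.1]
```

View pics/t5.png

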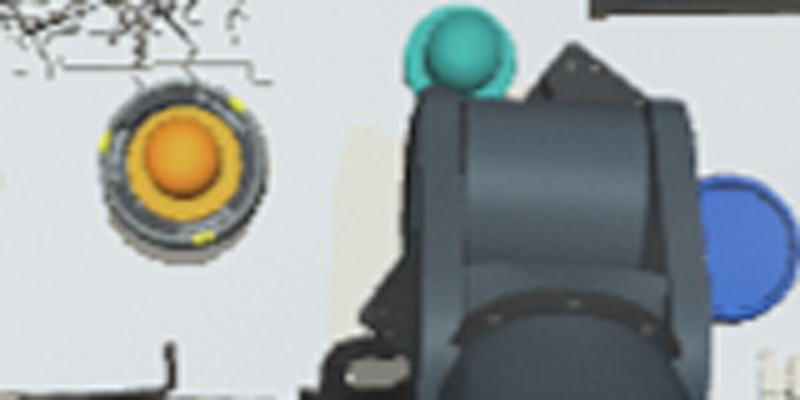

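View pics/s5.png

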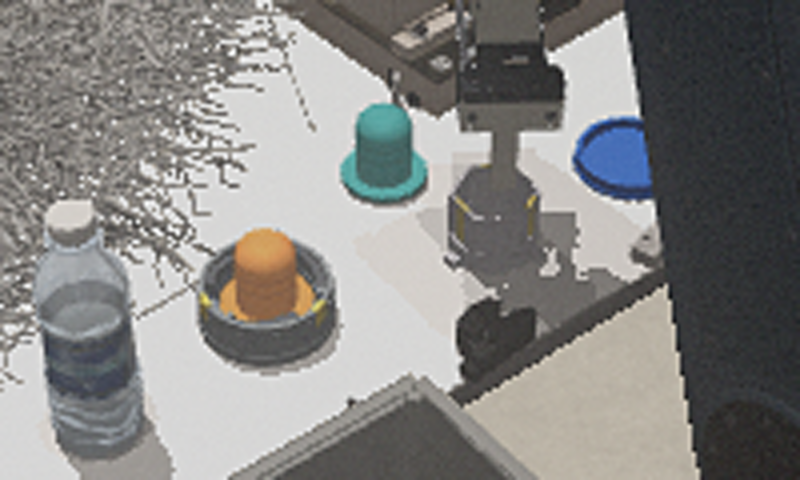

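```bash
python3 -c "
from h import *
for uv in ([347,272],[346,280],[330,273],[325,283]): print(plane('top',uv,25).round(0))
print(plane('top',[[238.5/5+265,103/5+205]],38))"
```

```text
[[398.  78.  25.]]
[[374.  80.  25.]]
[[393. 129.  25.]]
[[363. 143.  25.]]
[[534.10339084 185.16761333  38.        ]]
```

Request:
{"fn": "arm_command", "kwargs": {
  "targets": [
    [[0,0,0,0,0,0],[0,0,0,0,0,0],[0,0,0,0,0,0],[1.5,0,0,0,0,0],[3,0,0,0,0,0]]
  ],
  "hand": 0.8
}}

```text
time_s: 15.92
eef_pos: [455.7, 35.4, 71.1]
tcp_rot: [0.22, 0.671, -0.219, 0.674]
force: [0.1, 0.0, -1.0]
width: 74.9
```

```bash
python3 -c "
from h import *
go(454.5,35.3,30,-36)"
```

```text
t15.92 pos [455.7  35.4  71.1] phi -36.2 tilt 0.27 j [-0.02  0.41  2.01  0.    0.71  0.61] F [ 0.1  0.  -1. ] w 74.9
-> phi -36.0 dist 41 ang 0.3  ROW [ 4.11 -0.09 -0.11] [-0.2  0.2 -0.2]
```

Request:
{"fn": "arm_command", "kwargs": {
  "targets": [
    [[1.3,-0.09,-0.1,-0.2,0.2,0],[2.6,-0.09,-0.1,-0.2,0.2,-0.2],[3.6,-0.09,-0.1,-0.2,0.2,-0.2],[4.1,-0.09,-0.1,-0.2,0.2,-0.2],[4.1,-0.09,-0.1,-0.2,0.2,-0.2]]
  ]
}}

```text
time_s: 16.33
eef_pos: [454.2, 35.3, 29.5]
tcp_rot: [0.218, 0.673, -0.219, 0.672]
force: [0.3, -0.0, 0.2]
width: 74.4
```

```bash
python3 -c "
from h import *
go(454.5,35.3,30,-36)"
```

```text
t16.33 pos [454.2  35.3  29.5] phi -36.0 tilt 0.08 j [-0.02  0.5   2.02 -0.    0.62  0.6 ] F [ 0.3 -0.   0.2] w 74.4
-> phi -36.0 dist 1 ang 0.1  ROW [-0.05  0.02  0.02] [-0.  -0.1  0.1]
```

Request:
{"fn": "arm_command", "kwargs": {
  "targets": [
    [[0,0,0,0,0,0],[0,0,0,0,0,0],[0,0,0,0,0,0],[0,0,0,0,0,0],[0,0,0,0,0,0]]
  ],
  "hand": 0.5,
  "squeeze": 25
}}

```text
time_s: 16.75
eef_pos: [454.5, 35.3, 29.9]
tcp_rot: [0.218, 0.673, -0.219, 0.672]
force: [-0.3, 0.8, 3.5]
width: 62.0
```

Request:
{"fn": "arm_command", "kwargs": {
  "targets": [
    [[0,0,0,0,0,0],[-0.3,0,0,0,0,0],[-1,0,0,0,0,0],[-2,0,0,0,0,0],[-4,0,0,0,0,0]]
  ]
}}

```text
time_s: 17.17
eef_pos: [453.6, 35.3, 69.8]
tcp_rot: [0.218, 0.673, -0.219, 0.671]
force: [-1.3, 1.1, -1.5]
width: 61.9
```

```bash
python3 -c "
from h import *
go(498.8,219.5,160,-42)"
```

```text
t17.17 pos [453.6  35.3  69.8] phi -36.0 tilt 0.18 j [-0.02  0.42  2.01 -0.    0.72  0.6 ] F [-1.3  1.1 -1.5] w 61.9
-> phi -42.0 dist 210 ang 6.0  ROW [-9.04 17.53 -7.2 ] [ 6.  -0.1  0.1]
```

Request:
{"fn": "arm_command", "kwargs": {
  "targets": [
    [[-4,0,0,0,0,0],[-7,3,-1.2,2,0,0],[-8,6.5,-2.7,4,0,0],[-8,10,-4.1,6.3,0,0],[-8,13.5,-5.5,6.3,0,0]]
  ]
}}

```text
time_s: 17.58
eef_pos: [489.4, 178.7, 152.1]
tcp_rot: [0.256, 0.659, -0.256, 0.659]
force: [0.9, -0.5, -2.3]
width: 61.8
```

```bash
python3 -c "
from h import *
go(498.8,219.5,145,-42.3)"
```

```text
t17.58 pos [489.4 178.7 152.1] phi -42.5 tilt 0.03 j [0.26 0.38 1.79 0.   0.97 1.  ] F [ 0.9 -0.5 -2.3] w 61.8
-> phi -42.3 dist 42 ang 0.2  ROW [ 0.71  3.64 -2.07] [-0.2 -0.  -0. ]
```

Request:
{"fn": "arm_command", "kwargs": {
  "targets": [
    [[0.7,2,-1.1,0,0,0],[0.7,3.64,-2.07,0,0,0],[0.7,3.64,-2.07,0,0,0],[0.7,3.64,-2.07,0,0,0],[0.7,3.64,-2.07,0,0,0]]
  ]
}}

```text
time_s: 18.0
eef_pos: [498.5, 218.9, 145.5]
tcp_rot: [0.256, 0.659, -0.256, 0.659]
force: [-0.1, 0.3, -1.2]
width: 61.8
```

```bash
python3 -c "
from h import *
go(498.8,219.5,90,-42.3)
p,d=read_camera('scene');cv2.imwrite('pics/s6.png',cv2.resize(p[170:290,210:370,::-1],None,fx=5,fy=5,interpolation=cv2.INTER_CUBIC))"
```

```text
t18.00 pos [498.5 218.9 145.5] phi -42.5 tilt 0.02 j [0.33 0.43 1.74 0.   0.98 1.07] F [-0.1  0.3 -1.2] w 61.8
-> phi -42.3 dist 56 ang 0.2  ROW [ 5.55  0.06 -0.01] [-0.2 -0.  -0. ]
```

View pics/s6.png

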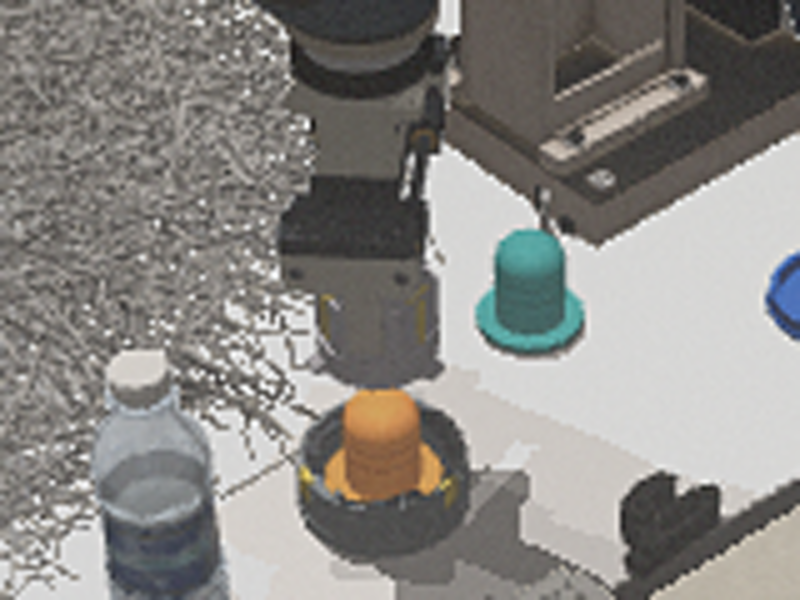

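```bash
python3 -c "
from h import *
c=calibration('scene');T=np.linalg.inv(c['world_from_camera'])
for P in([498.8,219.5,38],[498.8,219.5,70],[498.5,218.9,120],[498.5,218.9,170]):
    q=T@np.r_[P,1.];x,y=q[0]/-q[2],-q[1]/-q[2];k=1+c['k1']*(x*x+y*y)
    print(P,(c['fx']*x*k+c['cx']-210)*5,(c['fy']*y*k+c['cy']-170)*5)"
```

```text
[498.8, 219.5, 38] 381.2496907748488 447.198057525504
[498.8, 219.5, 70] 379.1594441153518 407.7474254297289
[498.5, 218.9, 120] 376.92899800043506 343.62641225572827
[498.5, 218.9, 170] 373.4005080238853 276.66048436514006
```

The ring hangs level over the lens (ring at zoomed (379,345), lens (383,440)), matching projected axes within a pixel. Lowering.

Request:
{"fn": "arm_command", "kwargs": {
  "targets": [
    [[1.5,0.06,0,-0.2,0,0],[3,0.06,0,-0.2,0,0],[4.5,0.06,0,-0.2,0,0],[5.5,0.06,0,-0.2,0,0],[6.0,0.06,0,-0.2,0,0]]
  ]
}}

```text
time_s: 18.47
eef_pos: [498.5, 218.2, 84.5]
tcp_rot: [0.255, 0.66, -0.256, 0.659]
force: [-0.4, 0.6, -1.3]
width: 61.7
```

Request:
{"fn": "arm_command", "kwargs": {
  "targets": [
    [[0.3,0,0,0,0,0],[0.6,0,0,0,0,0],[0.9,0,0,0,0,0],[1.2,0,0,0,0,0],[1.4,0,0,0,0,0]]
  ]
}}

```text
time_s: 18.88
eef_pos: [498.6, 218.3, 70.5]
tcp_rot: [0.255, 0.66, -0.256, 0.659]
force: [0.1, 0.6, -2.6]
width: 61.9
```

```bash
python3 -c "
from h import *
go(498.8,219.5,56,-42.3)"
```

```text
t18.88 pos [498.6 218.3  70.5] phi -42.4 tilt 0.07 j [0.33 0.54 1.78 0.   0.82 1.07] F [ 0.1  0.6 -2.6] w 61.9
-> phi -42.3 dist 15 ang 0.1  ROW [ 1.45  0.11 -0.06] [-0.1 -0.   0. ]
```

Request:
{"fn": "arm_command", "kwargs": {
  "targets": [
    [[0.2,0.1,-0.06,0,0,0],[0.4,0.1,-0.06,0,0,0],[0.6,0.1,-0.06,0,0,0],[0.8,0.1,-0.06,0,0,0],[0.9,0.1,-0.06,0,0,0]]
  ]
}}

```text
time_s: 19.3
eef_pos: [498.7, 219.4, 61.3]
tcp_rot: [0.255, 0.66, -0.256, 0.659]
force: [-0.6, 0.1, -1.8]
width: 61.9
```

Request:
{"fn": "arm_command", "kwargs": {
  "targets": [
    [[0.1,0,0,0,0,0],[0.2,0,0,0,0,0],[0.3,0,0,0,0,0],[0.4,0,0,0,0,0],[0.5,0,0,0,0,0]]
  ]
}}

```text
time_s: 19.72
eef_pos: [498.7, 219.4, 56.2]
tcp_rot: [0.255, 0.66, -0.256, 0.659]
force: [-0.9, 0.3, -0.7]
width: 61.9
```

Request:
{"fn": "arm_command", "kwargs": {
  "targets": [
    [[0.05,0,0,0,0,0],[0.1,0,0,0,0,0],[0.13,0,0,0,0,0],[0.13,0,0,0,0,0],[0.13,0,0,0,0,0]]
  ]
}}

```text
time_s: 20.13
eef_pos: [498.7, 219.4, 55.1]
tcp_rot: [0.255, 0.66, -0.256, 0.659]
force: [-3.3, -0.1, 3.1]
width: 62.1
```

Request:
{"fn": "arm_command", "kwargs": {
  "targets": [
    [[-0.05,0,0,4,0,0],[-0.05,0,0,8,0,0],[-0.05,0,0,12,0,0],[-0.05,0,0,16,0,0],[-0.05,0,0,18,0,0]]
  ]
}}

```text
time_s: 20.55
eef_pos: [498.8, 219.5, 55.5]
tcp_rot: [0.357, 0.611, -0.357, 0.61]
force: [-1.0, 1.4, -1.7]
width: 61.7
```

```bash
python3 -c "
from h import *
s=observe();print(s['torque'].round(2));go(498.8,219.5,55,-62)"
```

```text
[ 0.16 -0.05  0.01]
t20.55 pos [498.8 219.5  55.5] phi -60.6 tilt 0.06 j [0.33 0.57 1.79 0.   0.79 1.39] F [-1.   1.4 -1.7] w 61.7
-> phi -62.0 dist 0 ang 1.4  ROW [ 0.05  0.   -0.  ] [ 1.4 -0.   0.1]
```

Request:
{"fn": "arm_command", "kwargs": {
  "targets": [
    [[0.03,0,0,5,0,0],[0.1,0,0,11,0,0],[0.17,0,0,16,0,0],[0.25,0,0,22,0,0],[0.33,0,0,27,0,0]]
  ]
}}

```text
time_s: 20.97
eef_pos: [498.9, 219.4, 52.0]
tcp_rot: [0.491, 0.509, -0.491, 0.509]
force: [0.9, 0.8, -1.3]
width: 61.7
```

```bash
python3 -c "
from h import *
s=observe();print(s['torque'].round(2));go(498.8,219.5,49.3,-107)"
```

```text
[-0.02 -0.04  0.02]
t20.97 pos [498.9 219.4  52. ] phi -87.9 tilt 0.05 j [0.33 0.57 1.79 0.   0.78 1.86] F [ 0.9  0.8 -1.3] w 61.7
-> phi -107.0 dist 3 ang 19.1  ROW [ 0.27 -0.01 -0.01] [19.1  0.   0. ]
```

Request:
{"fn": "arm_command", "kwargs": {
  "targets": [
    [[0.06,0,0,5,0,0],[0.12,0,0,10,0,0],[0.18,0,0,15,0,0],[0.24,0,0,19,0,0],[0.28,0,0,22,0,0]]
  ]
}}

```text
time_s: 21.38
eef_pos: [499.1, 219.4, 49.2]
tcp_rot: [-0.58, -0.405, 0.58, -0.405]
force: [1.1, 0.3, 0.2]
width: 61.8
```

```bash
python3 -c "
from h import *
s=observe();print(s['torque'].round(2));go(498.8,219.5,48,-121)"
```

```text
[-0.04 -0.06 -0.  ]
t21.38 pos [499.1 219.4  49.2] phi -110.1 tilt 0.02 j [0.33 0.58 1.79 0.   0.78 2.25] F [1.1 0.3 0.2] w 61.8
-> phi -121.0 dist 1 ang 10.9  ROW [ 0.12 -0.04 -0.  ] [10.9  0.   0. ]
```

Request:
{"fn": "arm_command", "kwargs": {
  "targets": [
    [[0.03,0,0,2,0,0],[0.06,0,0,4,0,0],[0.09,0,0,6,0,0],[0.11,0,0,8,0,0],[0.11,0,0,9,0,0]]
  ]
}}

```text
time_s: 21.8
eef_pos: [499.3, 219.4, 48.1]
tcp_rot: [0.61, 0.358, -0.61, 0.358]
force: [0.2, 1.0, -0.6]
width: 62.3
```

```bash
python3 -c "
from h import *
s=observe();print(s['torque'].round(2));go(498.8,219.5,48,-121)"
```

```text
[0.11 0.05 0.04]
t21.80 pos [499.3 219.4  48.1] phi -119.2 tilt 0.00 j [0.33 0.58 1.79 0.   0.77 2.41] F [ 0.2  1.  -0.6] w 62.3
-> phi -121.0 dist 0 ang 1.8  ROW [ 0.01 -0.04  0.01] [ 1.8 -0.   0. ]
```

Request:
{"fn": "arm_command", "kwargs": {
  "targets": [
    [[0,0,0,1,0,0],[0,0,0,2,0,0],[0,0,0,3,0,0],[0,0,0,4,0,0],[0,0,0,4.5,0,0]]
  ]
}}

```text
time_s: 22.22
eef_pos: [498.9, 219.5, 48.0]
tcp_rot: [-0.623, -0.334, 0.624, -0.334]
force: [-3.7, 2.4, -0.1]
width: 61.9
```

```bash
python3 -c "
from h import *
s=observe();print(s['torque'].round(2));go(498.8,219.5,48,-121)"
```

```text
[0.62 0.66 1.3 ]
t22.22 pos [498.9 219.5  48. ] phi -123.7 tilt 0.04 j [ 0.33  0.58  1.79 -0.    0.78  2.49] F [-3.7  2.4 -0.1] w 61.9
-> phi -121.0 dist 0 ang 2.7  ROW [-0.   -0.01  0.  ] [-2.7  0.   0. ]
```

The turn reaches the stop at 81° (torque rises to 1.3 N m). Release and rise.

Request:
{"fn": "arm_command", "kwargs": {
  "targets": [
    [[0,0,0,0,0,0],[0,0,0,0,0,0],[0,0,0,0,0,0],[0,0,0,0,0,0],[0,0,0,0,0,0]]
  ],
  "hand": 0.9
}}

```text
time_s: 22.63
eef_pos: [499.0, 219.5, 48.1]
tcp_rot: [-0.623, -0.334, 0.624, -0.334]
force: [0.7, 0.1, 1.3]
width: 83.0
```

Request:
{"fn": "arm_command", "kwargs": {
  "targets": [
    [[-1,0,0,0,0,0],[-3,0,0,0,0,0],[-6,0,0,0,0,0],[-9,0,0,0,0,0],[-12,0,0,0,0,0]]
  ]
}}

```text
time_s: 23.05
eef_pos: [498.9, 219.4, 170.1]
tcp_rot: [-0.623, -0.333, 0.624, -0.333]
force: [0.6, 0.2, 0.0]
width: 83.7
```

```bash
python3 -c "
from h import *
go(400,20,200,-110)"
```

```text
t23.05 pos [498.9 219.4 170.1] phi -123.7 tilt 0.01 j [ 0.33  0.4   1.71 -0.    1.03  2.49] F [0.6 0.2 0. ] w 83.7
-> phi -110.0 dist 225 ang 13.7  ROW [-2.98  2.84 22.07] [-13.7   0.    0. ]
```

Request:
{"fn": "arm_command", "kwargs": {
  "targets": [
    [[-3,1,4,0,0,0],[-3,1.5,8,0,0,0],[-3,2,12,0,0,0],[-3,2.5,16,0,0,0],[-3,2.8,20,0,0,0]]
  ]
}}

```text
time_s: 23.47
eef_pos: [411.7, 38.9, 201.1]
tcp_rot: [0.624, 0.333, -0.623, 0.334]
force: [1.9, -1.0, 0.0]
width: 83.3
```

Request:
{"fn": "arm_command", "kwargs": {
  "targets": [
    [[0,0,0,0,0,0],[0,0,0,0,0,0],[0,0,0,0,0,0],[0,0,0,0,0,0],[0,0,0,0,0,0]]
  ]
}}

```text
time_s: 23.88
eef_pos: [412.2, 39.7, 201.1]
tcp_rot: [0.624, 0.334, -0.623, 0.334]
force: [0.2, 0.4, -0.8]
width: 83.7
```

```bash
python3 -c "
from h import *
np.set_printoptions(precision=1,suppress=True)
go(400,20,200,-110)
p,d=read_camera('top');cv2.imwrite('pics/t7.png',cv2.resize(p[195:300,225:495,::-1],None,fx=2.96,fy=2.96,interpolation=cv2.INTER_CUBIC))
v,u=np.mgrid[220:256,285:319]; o,r=rays(calibration('top'),np.c_[u.ravel(),v.ravel()]); dd=d[v,u].ravel();P=(o+r*dd[:,None])[dd>0]
t=P[(P[:,2]>65)]; print(len(t),'ring top z',np.percentile(t[:,2],[10,50,90]),t.min(0),t.max(0))
for box,z in(((450,230,495,280),14),):
  m=mask(p,(0,150,60),(6,255,255),box)|mask(p,(172,150,60),(180,255,255),box)
  for a,c,mm,st in blobs(m,30): print(a,c,*map(np.array,circ('top',mm.astype(np.uint8)*255,14)))
q,d=read_camera('scene');cv2.imwrite('pics/s7.png',cv2.resize(q[180:300,210:370,::-1],None,fx=5,fy=5,interpolation=cv2.INTER_CUBIC));cv2.imwrite('pics/s7f.png',q[:,:,::-1])
"
```

```text
t23.88 pos [412.2  39.7 201.1] phi -123.6 tilt 0.08 j [-0.   0.1  2.  -0.   1.   2.1] F [ 0.2  0.4 -0.8] w 83.7
-> phi -110.0 dist 23 ang 13.6  ROW [0.1 0.1 2.3] [-13.6  -0.   -0.1]
275 ring top z [68.5 73.8 78.2] [469.  182.6  65. ] [531.7 250.4  83. ]
181 [473.6 257.1] [ 462.4 -303.9   34.6] [ 462.3 -302.7   31.5]
```

View pics/t7.png

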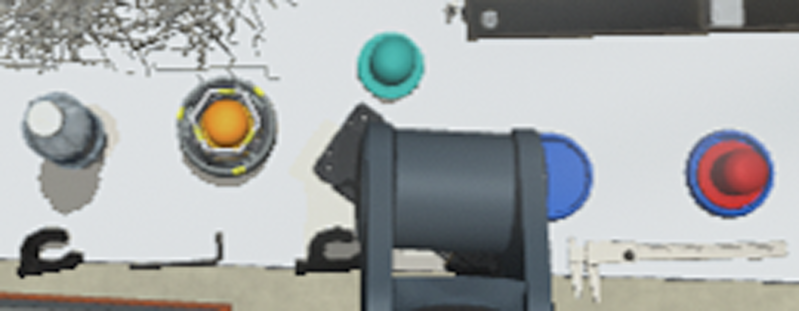

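View pics/s7.png

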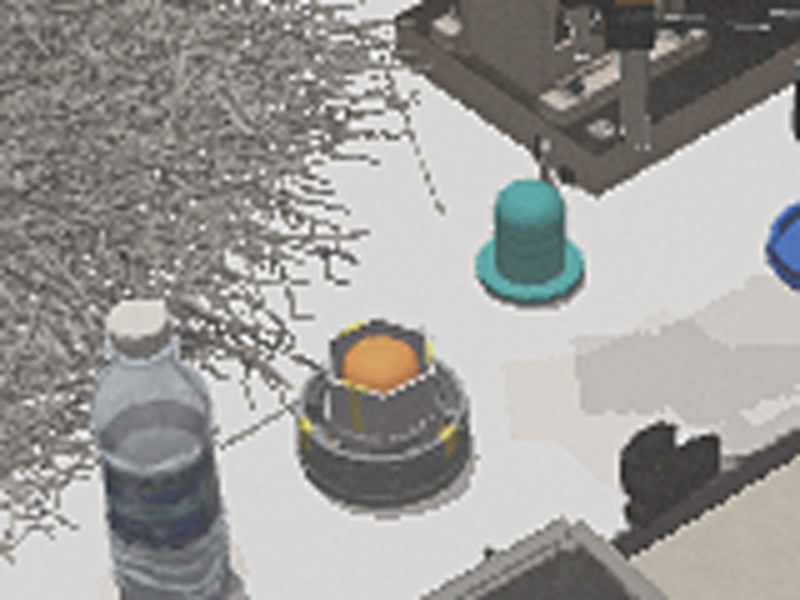

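The ring sits level in the base around the amber dome (top view zoomed (227,123)); red lens is in the right-hand dish (730,172); bottle, clips, decoy unmoved. One depth check of the red lens's height, then hand in.

```bash
python3 -c "
from h import *
np.set_printoptions(precision=1,suppress=True)
p,d=read_camera('top')
v,u=np.mgrid[238:272,454:492]; o,r=rays(calibration('top'),np.c_[u.ravel(),v.ravel()]); dd=d[v,u].ravel();P=(o+r*dd[:,None]);C=p[v,u].reshape(-1,3)
m=(C[:,0].astype(int)>1.6*C[:,2])&(C[:,0]>60)&(dd>0)
Q=P[m]; f=Q[(Q[:,2]<30)]; t=Q[Q[:,2]>60]
print('flange z',np.median(f[:,2]),f[:,:2].min(0),f[:,:2].max(0),'dome',t[:,2].max(),t[:,:2].mean(0),len(t))
m2=P[(abs(P[:,2]-16)<5)][:,:2]; print(m2.min(0),m2.max(0))
A=np.c_[f[:,:2],np.ones(len(f))]; print('flange slope',np.linalg.lstsq(A,f[:,2],rcond=None)[0])
g=lambda m:None
v,u=np.mgrid[200:300,130:360]
"
```

```text
flange z 14.30354881875985 [ 433.4 -330.3] [ 498.2 -268.6] dome 79.98882818862398 [ 465.6 -299.9] 167
[ 424.2 -346.3] [ 510.5 -259.6]
flange slope [0.  0.  7.1]
```

```bash
python3 -c "
from cell import *
print(sign_off())"
```

```text
the job is handed in; nothing more can be done
None
```

The lens change is finished and handed in at about 24 s on the robot's clock; `sign_off()` gave no verdict.

**What was done:** I moved the red lens from the base to the empty blue dish and set the amber lens on the base floor. I then lowered the ring into the thread gaps and turned it clockwise until it met its stop, about 81° round. Torque rose to about 1.3 N m there. The highest force I read was about 6 N.

**Last checks:**
- **Red lens:** its flange is at 14.3 mm, level, and centred within about 2 mm of the dish.
- **Ring:** the tool had sunk about 7 mm from where the ring first rested (TCP 55.1 to 48.0 mm), as the thread should give. Depth put its top at about 74 mm, as expected, though noisy.
- **Amber lens:** contact came at the expected floor height, and its dome is centred inside the ring in both views.
- **Things to leave alone:** in the final pictures the bottle and clips look unmoved. I did not measure them, and the ear defenders were outside the crops I viewed.

**What went wrong or disagreed:**
- I gave the first move's turn with the wrong sign and corrected it in the next call; nothing was touched.
- A colour-mask fit put the red lens 3–4 mm off the dish centre. Part of the drum was in shadow, so I trusted the depth reading instead.
- The final amber lens height under the ring was not measured separately.

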